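# Line up the projector lenses on the lens rail by length

## Robot

A 6-joint arm with a two-finger parallel gripper is mounted at the origin on the work surface. World frame = base frame: x ahead of the robot, y to its left, z up, the work surface at z = 0. Lengths are in mm, angles in rad, forces in N, time in s.
With the tool pointing down it reaches from about 275 to 1000 mm from the base axis. Payload 8.4 kg.
Tool frame: the origin (TCP) lies midway between the tips of the shut fingers; the grasp point (between the pads) lies 19 mm behind it; z points along the fingers, y is the line along which they close (so a half turn about z gives the same grasp; the last joint's range is limited). The gripper opens to 85 mm and grips with 20 to 120 N. Pads are 22 mm wide; open, the fingers measure 114 mm over their backs; the gripper's body (76 mm by 85 mm) begins 54 mm behind the grasp point. The pads swing forward as they close: fully open they stand 13 mm farther back than shut.
Start: joints at [1.271, 0.353, 1.633, -0, 1.155, -0.002], TCP at [183.385, 597.493, 231.281] pointing down, gripper open.
Joint ranges: [-2.63, 2.63], [-0.92, 2.1], [0.06, 2.66], [-1.3, 4.44], [0, 2.69], [-3.02, 3.02]. Speed limits (rad/s): [2.22, 2.22, 2.79, 3.14, 3.14, 3.14].

## Interface

Orientations are given as [roll, pitch, yaw] about the fixed x, y, z axes, in that order (R = Rz(yaw) Ry(pitch) Rx(roll)).
In Python, from rig import r, imaging gives the robot as it stands. The module is installed in compiled form; this text tells all that it offers.
- The arm moves only by the tool arm_command, never from a script. Its argument "deltas" is a list of rows, each an object of numbers: "hand": the finger opening in mm, from 0 to 85.4; "tx", "ty", "tz": the shift along the tool's x, y, z in mm; "wx", "wy", "wz": the turn, a rotation vector about the tool's x, y, z in rad. A call has 1 to 8 rows; each row shifts and turns the commanded pose from where the row before left it, along the tool's axes as they then stand; what a row does not reach is not made up. A row lasts 1/8 s, in which the tool goes at most 62.5 mm and 10.7 degrees, less where a joint would pass 70% of its speed; a pose out of reach is approached as far as the arm can. A call with a gripper value outside its range is refused whole. The fingers move at their own pace and stop on an object; "squeeze" is the grip in N (left out, the last holds). Time passes only in rows, so rows that do not move let the fingers close. It gives the time, the measured TCP pose, the force, the opening and the grip force at its end, in the units of the state.
- r.sense(): the state, without advancing time (a new reading comes with each control period).
- imaging.grab_frame(name): name is "scene" or "top" or "wrist"; returns a dict with "image" (420x560x3 uint8, red, green, blue), "mtx" (3x3 intrinsics, pixels), "D" ([k1, k2, p1, p2, k3] as OpenCV has them; the pictures are not rectified), "world_to_cam" (4x4, takes a point from world to camera coordinates). Camera axes: x right, y up, looking along -z (the intrinsics and any distortion apply to the point x, -y, -z); pixel columns grow to the right and rows downward; lengths in mm; the calibration is good to about 2 mm. A picture is of the moment at which its call begins. There is no depth.
- r.sign_off(): hands the job in; it is judged then, once.
The state is a dict: "clock": time; "qpos": joint angles; "qvel": joint speeds; "joint_efforts": joint torques, N m; "eef_pos": TCP position; "tcp_rot": TCP orientation; "contact_force": force on the tool from outside, world axes, zero at the start; "wrist_torque": the same for the moment, N m; "opening": opening from 0.0 (shut) to 1.0 (fully open); "grasp_force": force on a finger pad.
Only numpy, scipy, OpenCV 4.12 (cv2) and the standard library are available. Lean on these libraries where they do the work, as an engineer would, in place of code of your own. Each camera call takes 0.05 s, during which the arm holds its last target. There are 200 camera calls.

## Task

Put the projector's four lenses away on the lens rail in order of length, one standing upright on the middle of each rubber pad: the shortest on the pad next to the orange end stop, then longer and longer, the longest at the other end. Keep the lenses upright and set each one down without letting it drop, and leave the red and green gauge stand where it is.

Things in the scene. Friction and masses are not known exactly. Their poses are not given: they have to be found in the camera images.
- lens_white: the shortest projector lens: a round black barrel with a white ring round it near the top and a white rim round the glass on top, 38 mm in diameter from foot to top, 45 mm tall, standing upright on the bench with its glass up. Origin: centre of its flat foot; z up along the barrel; its yaw means nothing.
- lens_yellow: the second shortest projector lens: a round black barrel with a yellow ring round it near the top and a yellow rim round the glass on top, 44 mm in diameter from foot to top, 65 mm tall, standing upright on the bench with its glass up. Origin: centre of its flat foot; z up along the barrel; its yaw means nothing.
- lens_green: the second longest projector lens: a round black barrel with a green ring round it near the top and a green rim round the glass on top, 50 mm in diameter from foot to top, 85 mm tall, standing upright on the bench with its glass up. Origin: centre of its flat foot; z up along the barrel; its yaw means nothing.
- lens_blue: the longest projector lens: a round black barrel with a blue ring round it near the top and a blue rim round the glass on top, 56 mm in diameter from foot to top, 105 mm tall, standing upright on the bench with its glass up. Origin: centre of its flat foot; z up along the barrel; its yaw means nothing.
- seat_1: saddle 1 of the lens rail, counted from the rail's -y end: a fixed grey plate 80 x 80 mm with a flat round black rubber pad, 70 mm across, in its middle. Origin: under the plate's centre; the pad's top is 12 mm above it, 24 mm above the bench. Its y axis runs along the rail; saddle centres are 85 to 125 mm apart. A small clamp screw sticks out 15 mm on the -x side, below the plate.
- seat_2: saddle 2 of the lens rail, counted from the rail's -y end: a fixed grey plate 80 x 80 mm with a flat round black rubber pad, 70 mm across, in its middle. Origin: under the plate's centre; the pad's top is 12 mm above it, 24 mm above the bench. Its y axis runs along the rail; saddle centres are 85 to 125 mm apart. A small clamp screw sticks out 15 mm on the -x side, below the plate.
- seat_3: saddle 3 of the lens rail, counted from the rail's -y end: a fixed grey plate 80 x 80 mm with a flat round black rubber pad, 70 mm across, in its middle. Origin: under the plate's centre; the pad's top is 12 mm above it, 24 mm above the bench. Its y axis runs along the rail; saddle centres are 85 to 125 mm apart. A small clamp screw sticks out 15 mm on the -x side, below the plate.
- seat_4: saddle 4 of the lens rail, counted from the rail's -y end: a fixed grey plate 80 x 80 mm with a flat round black rubber pad, 70 mm across, in its middle. Origin: under the plate's centre; the pad's top is 12 mm above it, 24 mm above the bench. Its y axis runs along the rail; saddle centres are 85 to 125 mm apart. A small clamp screw sticks out 15 mm on the -x side, below the plate.
- end_stop: the orange end stop: a block 60 x 26 mm and 30 mm high with a small black screw knob (46 mm in all), fixed on one end of the lens rail; the pad next to it is 50 to 90 mm away (centre to centre). It may be at either end; the other end has only a flat grey cover. Origin: centre of its underside, 12 mm above the bench.
- gauge_stand: bystander, loose: the plug-gauge stand, a red block on a green block, 60 x 110 mm and 56 mm high, with four dark gauges standing in it to 102 mm. Origin: centre of its underside, y along its length.
Things that resemble listed ones, but are neither listed nor needed, are in the scene too. What is shaped like the seat_4 but purple or turquoise is not meant.

How it is judged:
By the outcome, as a careful person would: the job done as asked, in the order asked, and still so for the second after the job is handed in, with the robot touching nothing.
It also fails if it takes over 104 s, if anything falls off the work surface, if the arm or the gripper's body presses on something with over 40 N, if the wrist force passes 120 N, or if a joint passes its speed limit or range.

## Working session

There is one attempt and no reset: what is moved stays moved. The work goes in short steps, Python scripts to look and compute and a tool call to move; the robot and the scene stay as the last step left them, time stands still between calls to the robot, and variables do not carry over. Pictures are saved under pics/ and viewed, at most 14 in all, crops included, and the job is handed in when it is done.

Besides the shell and the picture viewer there is one more tool, called after "Call:" in YAML: its name, and indented under it one key for each argument. arm_command: Moves the arm, as the interface text tells. Its arguments: {"type":"object","properties":{"deltas":{"type":"array"},"squeeze":{"type":"number"}},"required":["deltas"]}

```bash
mkdir -p pics; cat > h.py <<'E'
import numpy as np, cv2, json, sys
from rig import r, imaging
def grab(n,tag):
    f=imaging.grab_frame(n); cv2.imwrite(f'pics/{tag}.png',f['image'][:,:,::-1])
    np.savez(f'pics/{tag}.npz',**{k:np.array(f[k]) for k in('image','mtx','D','world_to_cam')}); return f
def load(tag): return np.load(f'pics/{tag}.npz')
def ray(f,u,v):
    p=cv2.undistortPoints(np.array([[[u,v]]],float),f['mtx'],f['D'])[0,0]
    R=f['world_to_cam'][:3,:3];t=f['world_to_cam'][:3,3]
    d=R.T@np.array([p[0],-p[1],-1.]); return -R.T@t,d/np.linalg.norm(d)
def atz(f,u,v,z):
    o,d=ray(f,u,v); return o+d*(z-o[2])/d[2]
def tri(obs):
    A=0;b=0
    for f,u,v in obs:
        o,d=ray(f,u,v);P=np.eye(3)-np.outer(d,d);A=A+P;b=b+P@o
    x=np.linalg.solve(A,b); return x,[np.linalg.norm(np.cross(x-ray(*q)[0],ray(*q)[1])) for q in obs]
def proj(f,X):
    c=f['world_to_cam'][:3,:3]@np.array(X,float)+f['world_to_cam'][:3,3]
    return cv2.projectPoints(np.array([[c[0],-c[1],-c[2]]]),np.zeros(3),np.zeros(3),f['mtx'],f['D'])[0].ravel()
E
python3 - <<'E'
from h import *
s=r.sense();print({k:np.round(v,3).tolist() for k,v in s.items()})
for n in('scene','top','wrist'):
    f=grab(n,n+'0'); W=f['world_to_cam']; print(n,(-W[:3,:3].T@W[:3,3]).round(), f['mtx'][0,0])
a=cv2.imread('pics/scene0.png');b=cv2.imread('pics/top0.png')
for n in('scene','top'):
    cv2.imwrite(f'pics/{n}0b.png',cv2.resize(cv2.imread(f'pics/{n}0.png'),(800,600),interpolation=cv2.INTER_CUBIC))
E
```

```text
{'clock': 0.0, 'qpos': [1.271, 0.354, 1.634, -0.0, 1.155, -0.002], 'qvel': [-0.001, 0.002, -0.001, 0.001, 0.001, 0.001], 'joint_efforts': [-0.0, -60.524, -34.208, 0.0, 0.009, 0.0], 'eef_pos': [183.235, 597.053, 230.574], 'tcp_rot': [-3.14, 0.0, 2.844], 'contact_force': [0.484, -0.694, 0.096], 'wrist_torque': [-0.057, -0.039, 0.049], 'grasp_force': 0.0, 'opening': 1.0}
scene [1347. -100.  843.] 469.9594590848867
top [ 448.  -33. 1072.] 401.47428959068844
wrist [121. 616. 374.] 304.59327302032733
```

View pics/scene0b.png

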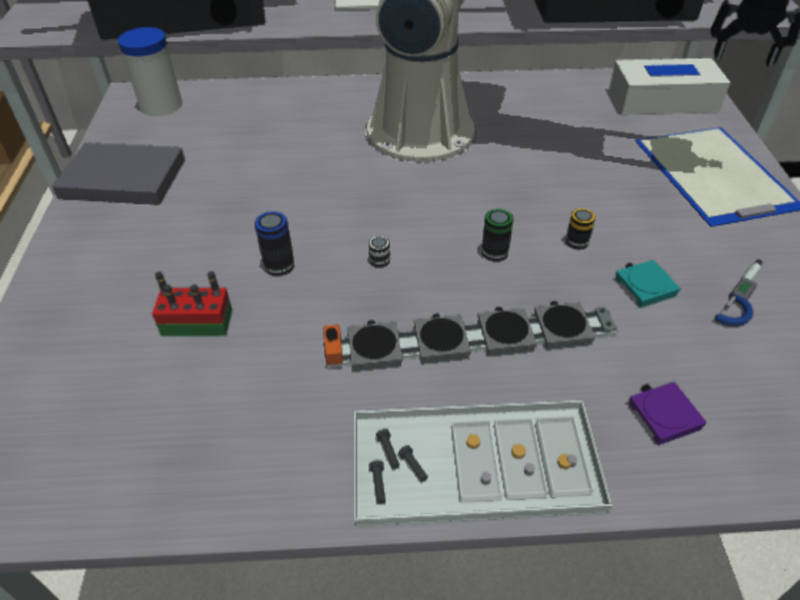

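View pics/top0b.png

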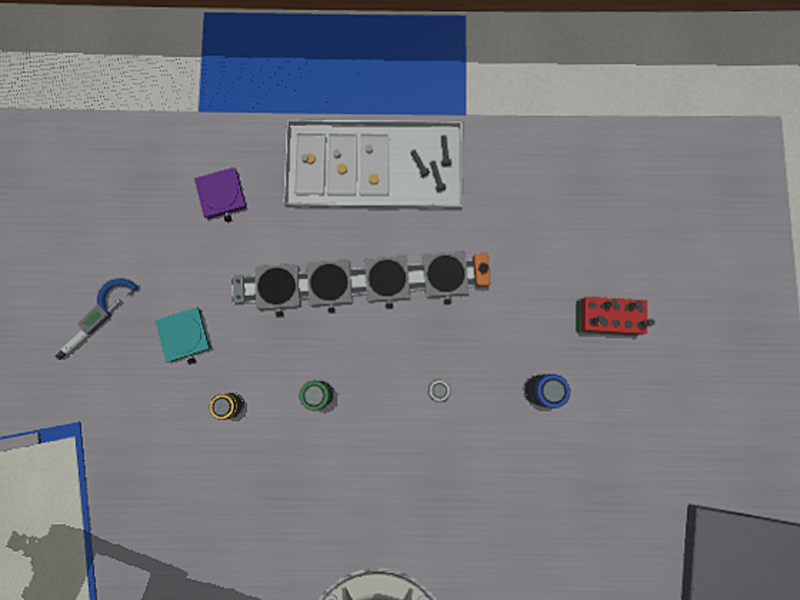

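The scene view shows the orange stop at the rail's -y end, at (333,343) in the scene view and (482,270) in the top view. So white goes to seat 1, yellow to 2, green to 3 and blue to 4. The lenses stand between the rail and the robot. I'll enlarge the crops.

```bash
python3 - <<'E'
from h import *
for n,(x,y,w,h) in {'top':(140,165,270,130),'scene':(165,135,270,125)}.items():
    c=cv2.imread(f'pics/{n}0.png')[y:y+h,x:x+w]; c=cv2.resize(c,None,fx=2.96,fy=2.96,interpolation=cv2.INTER_CUBIC)
    for k in range(0,w,20): cv2.putText(c,str(x+k),(int(k*2.96),8),0,.3,(0,255,255));cv2.line(c,(int(k*2.96),10),(int(k*2.96),14),(0,255,255))
    for k in range(0,h,20): cv2.putText(c,str(y+k),(0,int(k*2.96)+4),0,.3,(0,255,255))
    c=np.clip(c.astype(float)*1.3,0,255).astype('uint8'); cv2.imwrite(f'pics/{n}0c.png',c)
E
```

```text
(no output)
```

View pics/top0c.png

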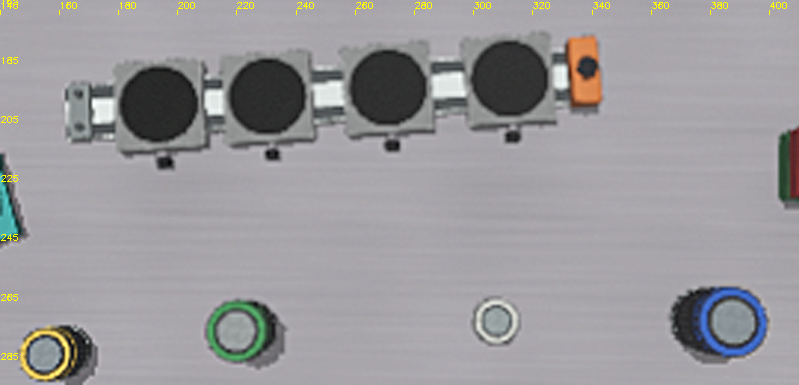

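View pics/scene0c.png

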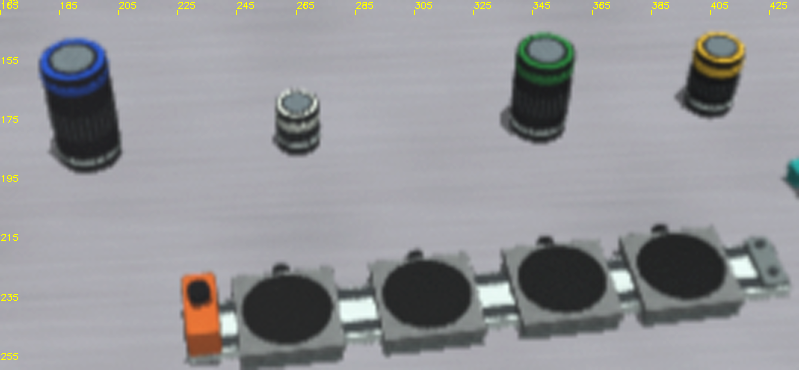

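The top crop shows the glass centres at blue (734,322), white (496,321), green (237,331) and yellow (44,355), with pads 1–4 at (510,78), (388,87), (267,96) and (158,104). The scene crop shows the same glasses at (72,60), (297,103), (546,51) and (721,47), with pads at (288,310), (427,294), (562,279) and (681,267).

```bash
python3 - <<'E'
from h import *
t,s=load('top0'),load('scene0')
T=dict(white=(496,321),yellow=(44,355),green=(237,331),blue=(734,322),p1=(510,78),p2=(388,87),p3=(267,96),p4=(158,104))
S=dict(white=(297,103),yellow=(721,47),green=(546,51),blue=(72,60),p1=(288,310),p2=(427,294),p3=(562,279),p4=(681,267))
H=dict(white=45,yellow=65,green=85,blue=105)
g=lambda p,o:((p[0]+.5)/2.96-.5+o[0],(p[1]+.5)/2.96-.5+o[1])
for k in T:
    a=g(T[k],(140,165));b=g(S[k],(165,135)); X,e=tri([(t,*a),(s,*b)]);z=H.get(k,24)
    print(k,X.round(1),np.round(e,1),atz(t,*a,z)[:2].round(1),atz(s,*b,z)[:2].round(1))
E
```

```text
white [ 434.6 -105.7   44.9] [0. 0.] [ 434.6 -105.7] [ 434.7 -105.6]
yellow [403.6 270.4  64.9] [0.1 0.1] [403.6 270.4] [403.8 270.2]
green [424.9 109.   84.8] [0.3 0.3] [424.9 108.6] [425.1 109.3]
blue [ 436.9 -291.2  103.8] [0.6 0.6] [ 436.9 -291.4] [ 438.6 -290.3]
p1 [ 649.5 -119.4   22. ] [0.8 0.8] [ 649.1 -120. ] [ 651.3 -118.5]
p2 [640.1 -10.3  22.7] [0.3 0.3] [639.8 -10.7] [641.2 -10.1]
p3 [630.7  97.6  22.9] [0. 0.] [630.5  97.5] [631.7  97.3]
p4 [622.5 194.7  21.8] [0.3 0.3] [622.2 194.5] [624.5 193.7]
```

Both views agree to about 1 mm and the heights match the text. First I turn the tool so the fingers close across the rail (yaw about 1.657).

Call:
arm_command:
  deltas:
    - {"wz": 0.17,"hand": 70}
    - {"wz": 0.17}
    - {"wz": 0.17}
    - {"wz": 0.17}
    - {"wz": 0.17}
    - {"wz": 0.17}
    - {"wz": 0.17}
    - {"tz": 0}
  squeeze: 40

```text
schema error: expected keys hand, tx, ty, tz, wx, wy, wz
```

```bash
cat > d.py <<'E'
# usage: d.py x y z : remaining shift in tool axes to TCP target
from h import *
from scipy.spatial.transform import Rotation as Ro
s=r.sense();R=Ro.from_euler('xyz',s['tcp_rot']).as_matrix()
w=np.array(list(map(float,sys.argv[1:4])))
print('t',round(s['clock'],2),'pos',np.round(s['eef_pos'],1),'rot',np.round(s['tcp_rot'],3),'F',np.round(s['contact_force'],1),'open',round(s['opening'],3),'grip',round(s['grasp_force'],1))
print('tool shift',(R.T@(w-s['eef_pos'])).round(1))
E
python3 d.py 434.6 -105.7 150
```

```text
t 0.15 pos [183.3 597.1 230.7] rot [-3.14  -0.     2.844] F [ 0.3 -0.8  0.6] open 0.997 grip 0.0
tool shift [-446.5 -598.1   81.4]
```

Call:
arm_command:
  deltas:
    - {"hand": 75,"tx": 0,"ty": 0,"tz": 0,"wx": 0,"wy": 0,"wz": 0.17}
    - {"hand": 75,"tx": 0,"ty": 0,"tz": 0,"wx": 0,"wy": 0,"wz": 0.17}
    - {"hand": 75,"tx": 0,"ty": 0,"tz": 0,"wx": 0,"wy": 0,"wz": 0.17}
    - {"hand": 75,"tx": 0,"ty": 0,"tz": 0,"wx": 0,"wy": 0,"wz": 0.17}
    - {"hand": 75,"tx": 0,"ty": 0,"tz": 0,"wx": 0,"wy": 0,"wz": 0.17}
    - {"hand": 75,"tx": 0,"ty": 0,"tz": 0,"wx": 0,"wy": 0,"wz": 0.17}
    - {"hand": 75,"tx": 0,"ty": 0,"tz": 0,"wx": 0,"wy": 0,"wz": 0.17}
    - {"hand": 75,"tx": 0,"ty": 0,"tz": 0,"wx": 0,"wy": 0,"wz": 0}
  squeeze: 40

```text
clock: 1.15
eef_pos: [183.3, 597.3, 231.0]
tcp_rot: [-3.141, 0.0, 1.655]
contact_force: [-0.8, -0.0, 0.6]
opening: 0.879
grasp_force: 0.0
```

```bash
python3 d.py 434.6 -105.7 150
```

```text
t 1.15 pos [183.3 597.3 231. ] rot [-3.141  0.     1.655] F [-0.8 -0.   0.6] open 0.879 grip 0.0
tool shift [-721.6  191.3   81.3]
```

Call:
arm_command:
  deltas:
    - {"hand": 75,"tx": -45,"ty": 12,"tz": 0,"wx": 0,"wy": 0,"wz": 0}
    - {"hand": 75,"tx": -45,"ty": 12,"tz": 0,"wx": 0,"wy": 0,"wz": 0}
    - {"hand": 75,"tx": -45,"ty": 12,"tz": 0,"wx": 0,"wy": 0,"wz": 0}
    - {"hand": 75,"tx": -45,"ty": 12,"tz": 0,"wx": 0,"wy": 0,"wz": 0}
    - {"hand": 75,"tx": -45,"ty": 12,"tz": 0,"wx": 0,"wy": 0,"wz": 0}
    - {"hand": 75,"tx": -45,"ty": 12,"tz": 0,"wx": 0,"wy": 0,"wz": 0}
    - {"hand": 75,"tx": -45,"ty": 12,"tz": 0,"wx": 0,"wy": 0,"wz": 0}
    - {"hand": 75,"tx": -45,"ty": 12,"tz": 0,"wx": 0,"wy": 0,"wz": 0}

```text
clock: 2.15
eef_pos: [309.2, 245.3, 231.4]
tcp_rot: [3.141, -0.0, 1.659]
contact_force: [0.6, 0.4, 0.8]
opening: 0.88
grasp_force: 0.0
```

Call:
arm_command:
  deltas:
    - {"hand": 75,"tx": -45,"ty": 12,"tz": 0,"wx": 0,"wy": 0,"wz": 0}
    - {"hand": 75,"tx": -45,"ty": 12,"tz": 0,"wx": 0,"wy": 0,"wz": 0}
    - {"hand": 75,"tx": -45,"ty": 12,"tz": 0,"wx": 0,"wy": 0,"wz": 0}
    - {"hand": 75,"tx": -45,"ty": 12,"tz": 0,"wx": 0,"wy": 0,"wz": 0}
    - {"hand": 75,"tx": -45,"ty": 12,"tz": 0,"wx": 0,"wy": 0,"wz": 0}
    - {"hand": 75,"tx": -45,"ty": 12,"tz": 0,"wx": 0,"wy": 0,"wz": 0}
    - {"hand": 75,"tx": -45,"ty": 12,"tz": 0,"wx": 0,"wy": 0,"wz": 0}
    - {"hand": 75,"tx": 0,"ty": 0,"tz": 0,"wx": 0,"wy": 0,"wz": 0}

```text
clock: 3.15
eef_pos: [419.5, -62.6, 231.3]
tcp_rot: [3.141, 0.001, 1.654]
contact_force: [0.5, -0.6, -0.3]
opening: 0.876
grasp_force: 0.0
```

```bash
python3 d.py 434.6 -105.7 150
```

```text
t 3.15 pos [419.5 -62.6 231.3] rot [3.141e+00 1.000e-03 1.654e+00] F [ 0.5 -0.6 -0.3] open 0.876 grip 0.0
tool shift [-44.1  11.4  81.4]
```

Call:
arm_command:
  deltas:
    - {"hand": 75,"tx": -44,"ty": 11,"tz": 20,"wx": 0,"wy": 0,"wz": 0}
    - {"hand": 75,"tx": 0,"ty": 0,"tz": 50,"wx": 0,"wy": 0,"wz": 0}
    - {"hand": 75,"tx": 0,"ty": 0,"tz": 50,"wx": 0,"wy": 0,"wz": 0}
    - {"hand": 75,"tx": 0,"ty": 0,"tz": 20,"wx": 0,"wy": 0,"wz": 0}
    - {"hand": 75,"tx": 0,"ty": 0,"tz": 0,"wx": 0,"wy": 0,"wz": 0}

```text
clock: 3.78
eef_pos: [431.9, -102.2, 90.1]
tcp_rot: [-3.138, -0.001, 1.657]
contact_force: [0.2, 0.0, 0.1]
opening: 0.878
grasp_force: 0.0
```

```bash
python3 d.py 434.6 -105.7 10; python3 -c "
from h import *
grab('wrist','w1')"
```

```text
t 3.77 pos [ 431.9 -102.2   90.1] rot [-3.138e+00 -1.000e-03  1.657e+00] F [0.2 0.  0.1] open 0.878 grip 0.0
tool shift [-3.9  2.7 80. ]
```

View pics/w1.png

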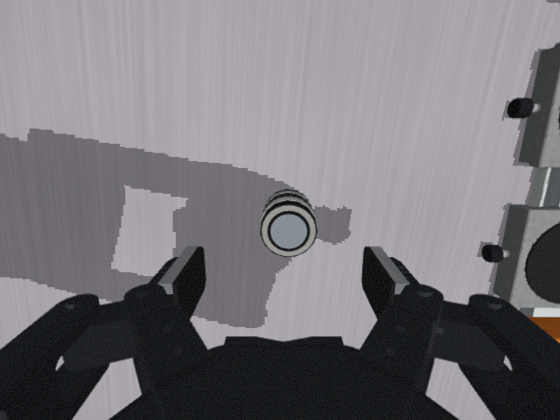

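The wrist view shows the white lens between the fingers, with its glass centre at (289,230) px.

```bash
python3 -c "
from h import *
print(atz(load('w1'),289,230,45))"
```

```text
[ 435.34849943 -104.2172687    45.        ]
```

Call:
arm_command:
  deltas:
    - {"hand": 75,"tx": -4,"ty": 2.5,"tz": 30,"wx": 0,"wy": 0,"wz": 0}
    - {"hand": 75,"tx": 0,"ty": 0,"tz": 30,"wx": 0,"wy": 0,"wz": 0}
    - {"hand": 75,"tx": 0,"ty": 0,"tz": 18,"wx": 0,"wy": 0,"wz": 0}
    - {"hand": 60,"tx": 0,"ty": 0,"tz": 0,"wx": 0,"wy": 0,"wz": 0}
    - {"hand": 45,"tx": 0,"ty": 0,"tz": 0,"wx": 0,"wy": 0,"wz": 0}
    - {"hand": 35,"tx": 0,"ty": 0,"tz": 0,"wx": 0,"wy": 0,"wz": 0}
    - {"hand": 28,"tx": 0,"ty": 0,"tz": 0,"wx": 0,"wy": 0,"wz": 0}
    - {"hand": 28,"tx": 0,"ty": 0,"tz": 0,"wx": 0,"wy": 0,"wz": 0}
  squeeze: 40

```text
clock: 4.82
eef_pos: [437.2, -107.1, 14.8]
tcp_rot: [3.139, 0.001, 1.654]
contact_force: [-1.7, 1.5, 7.5]
opening: 0.439
grasp_force: 39.2
```

Call:
arm_command:
  deltas:
    - {"hand": 28,"tx": 0,"ty": 0,"tz": -10,"wx": 0,"wy": 0,"wz": 0}
    - {"hand": 28,"tx": 0,"ty": 0,"tz": -35,"wx": 0,"wy": 0,"wz": 0}
    - {"hand": 28,"tx": 0,"ty": 0,"tz": -35,"wx": 0,"wy": 0,"wz": 0}
    - {"hand": 28,"tx": 0,"ty": 0,"tz": 0,"wx": 0,"wy": 0,"wz": 0}
    - {"hand": 28,"tx": 0,"ty": 0,"tz": 0,"wx": 0,"wy": 0,"wz": 0}

```text
clock: 5.45
eef_pos: [436.0, -106.9, 93.4]
tcp_rot: [3.141, 0.0, 1.654]
contact_force: [0.0, -0.2, -0.9]
opening: 0.432
grasp_force: 40.4
```

```bash
python3 d.py 649.8 -119.3 92; python3 -c "
from h import *
grab('wrist','w2');grab('scene','s2')
a=cv2.imread('pics/w2.png')[100:320,140:440]; b=cv2.imread('pics/s2.png')[135:265,165:435]
a=cv2.resize(a,(409,300)); b=cv2.resize(b,(623,300)); c=np.zeros((600,623,3),np.uint8);c[:300,:409]=a;c[300:]=b
cv2.imwrite('pics/m2.png',c)"
```

```text
t 5.45 pos [ 436.  -106.9   93.4] rot [3.141 0.    1.654] F [ 0.  -0.2 -0.9] open 0.432 grip 40.4
tool shift [-30.1 212.1   1.5]
```

View pics/m2.png

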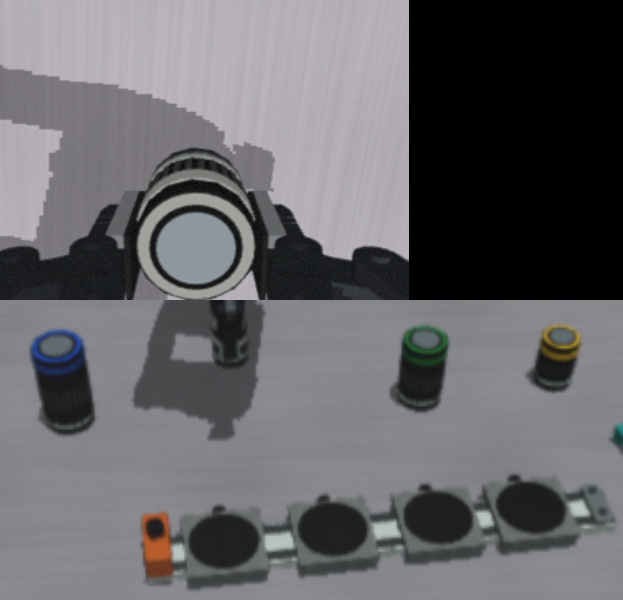

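Wrist part: lens held upright, glass centre at (196,245) in the mosaic. The scene part shows it lifted clear. Next I get its offset in the hand.

```bash
python3 -c "
from h import *
f=load('w2')
for z in(120,124,128): print(atz(f,140+196.5/1.3633-.5,100+245.5/1.3636-.5,z).round(1))
# width of rim: 138..255
for z in(120,124,128): print(z,(atz(f,140+137/1.3633,279.7,z)-atz(f,140+256/1.3633,279.7,z)).round(1))"
```

```text
[ 435.8 -105.9  120. ]
[ 435.6 -103.7  124. ]
[ 435.4 -101.5  128. ]
120 [-36.8  -3.1   0. ]
124 [-35.6  -3.    0. ]
128 [-34.3  -2.9   0. ]
```

Call:
arm_command:
  deltas:
    - {"hand": 28,"tx": -7.5,"ty": 40,"tz": 0,"wx": 0,"wy": 0,"wz": 0}
    - {"hand": 28,"tx": -7.5,"ty": 50,"tz": 0,"wx": 0,"wy": 0,"wz": 0}
    - {"hand": 28,"tx": -7.5,"ty": 50,"tz": 0,"wx": 0,"wy": 0,"wz": 0}
    - {"hand": 28,"tx": -7.5,"ty": 40,"tz": 0,"wx": 0,"wy": 0,"wz": 0}
    - {"hand": 28,"tx": 0,"ty": 20,"tz": 0,"wx": 0,"wy": 0,"wz": 0}
    - {"hand": 28,"tx": 0,"ty": 12,"tz": 0,"wx": 0,"wy": 0,"wz": 0}
    - {"hand": 28,"tx": 0,"ty": 0,"tz": 0,"wx": 0,"wy": 0,"wz": 0}
    - {"hand": 28,"tx": 0,"ty": 0,"tz": 0,"wx": 0,"wy": 0,"wz": 0}

```text
clock: 6.55
eef_pos: [648.7, -119.2, 92.8]
tcp_rot: [-3.14, -0.0, 1.654]
contact_force: [0.2, -0.3, -1.5]
opening: 0.435
grasp_force: 40.6
```

```bash
python3 d.py 649.8 -120.3 42; python3 -c "
from h import *
grab('wrist','w3')
for n in ['scene','top']:
    f=grab(n,n[0]+'3')
a=cv2.imread('pics/w3.png')
cv2.imwrite('pics/m3.png',cv2.resize(cv2.imread('pics/s3.png')[180:265,215:345],(780,510),interpolation=cv2.INTER_CUBIC))"
```

```text
t 6.55 pos [ 648.7 -119.2   92.8] rot [-3.14  -0.     1.654] F [ 0.2 -0.3 -1.5] open 0.435 grip 40.6
tool shift [-1.2  1.1 50.8]
```

Call:
arm_command:
  deltas:
    - {"hand": 28,"tx": -2,"ty": 1,"tz": 20,"wx": 0,"wy": 0,"wz": 0}
    - {"hand": 28,"tx": 0,"ty": 0,"tz": 20,"wx": 0,"wy": 0,"wz": 0}
    - {"hand": 28,"tx": 0,"ty": 0,"tz": 8,"wx": 0,"wy": 0,"wz": 0}
    - {"hand": 28,"tx": 0,"ty": 0,"tz": 3,"wx": 0,"wy": 0,"wz": 0}
    - {"hand": 28,"tx": 0,"ty": 0,"tz": 0,"wx": 0,"wy": 0,"wz": 0}
    - {"hand": 28,"tx": 0,"ty": 0,"tz": 0,"wx": 0,"wy": 0,"wz": 0}

```text
clock: 7.45
eef_pos: [651.5, -121.2, 42.8]
tcp_rot: [3.141, 0.0, 1.654]
contact_force: [-0.2, -0.8, -2.0]
opening: 0.431
grasp_force: 40.6
```

Call:
arm_command:
  deltas:
    - {"hand": 28,"tx": 0,"ty": 0,"tz": 1,"wx": 0,"wy": 0,"wz": 0}
    - {"hand": 28,"tx": 0,"ty": 0,"tz": 1,"wx": 0,"wy": 0,"wz": 0}
    - {"hand": 28,"tx": 0,"ty": 0,"tz": 0,"wx": 0,"wy": 0,"wz": 0}

```text
clock: 7.82
eef_pos: [651.1, -121.2, 40.3]
tcp_rot: [3.142, 0.0, 1.654]
contact_force: [0.4, 0.6, -1.4]
opening: 0.437
grasp_force: 40.6
```

Call:
arm_command:
  deltas:
    - {"hand": 28,"tx": 0,"ty": 0,"tz": 1,"wx": 0,"wy": 0,"wz": 0}
    - {"hand": 28,"tx": 0,"ty": 0,"tz": 0.7,"wx": 0,"wy": 0,"wz": 0}
    - {"hand": 28,"tx": 0,"ty": 0,"tz": 0,"wx": 0,"wy": 0,"wz": 0}

```text
clock: 8.2
eef_pos: [651.1, -121.2, 38.9]
tcp_rot: [-3.142, 0.0, 1.654]
contact_force: [-1.6, 0.4, 3.5]
opening: 0.433
grasp_force: 41.0
```

Contact is felt (+3.5 N). I'll press slightly, open gently and retreat.

Call:
arm_command:
  deltas:
    - {"hand": 28,"tx": 0,"ty": 0,"tz": 0.6,"wx": 0,"wy": 0,"wz": 0}
    - {"hand": 40,"tx": 0,"ty": 0,"tz": 0,"wx": 0,"wy": 0,"wz": 0}
    - {"hand": 46,"tx": 0,"ty": 0,"tz": 0,"wx": 0,"wy": 0,"wz": 0}
    - {"hand": 60,"tx": 0,"ty": 0,"tz": 0,"wx": 0,"wy": 0,"wz": 0}
    - {"hand": 75,"tx": 0,"ty": 0,"tz": 0,"wx": 0,"wy": 0,"wz": 0}
    - {"hand": 75,"tx": 0,"ty": 0,"tz": -20,"wx": 0,"wy": 0,"wz": 0}
    - {"hand": 75,"tx": 0,"ty": 0,"tz": -50,"wx": 0,"wy": 0,"wz": 0}
    - {"hand": 75,"tx": 0,"ty": 0,"tz": -50,"wx": 0,"wy": 0,"wz": 0}

```text
clock: 9.2
eef_pos: [651.1, -121.2, 160.5]
tcp_rot: [3.141, 0.0, 1.654]
contact_force: [-0.1, 0.1, 0.3]
opening: 0.878
grasp_force: 0.0
```

```bash
python3 d.py 403.7 270 160; python3 -c "
from h import *
grab('wrist','w4')"
```

```text
t 9.2 pos [ 651.1 -121.2  160.5] rot [3.141 0.    1.654] F [-0.1  0.1  0.3] open 0.878 grip 0.0
tool shift [ 4.104e+02 -2.141e+02  4.000e-01]
```

View pics/w4.png

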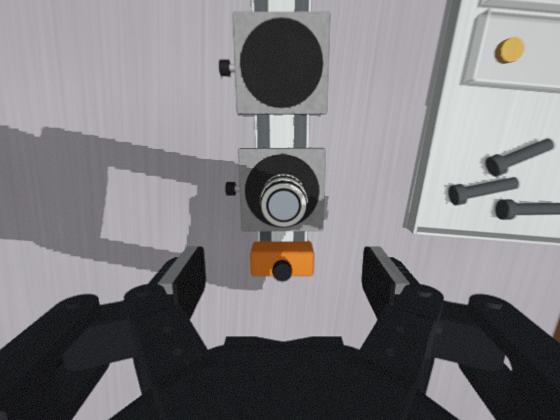

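White stands upright on pad 1. Its glass is at (283,204). Pad 1's left and right edges are at 245 and 319, with its top edge at v≈154. Pad 2 is at (281,63).

```bash
python3 -c "
from h import *
f=load('w4')
print('lens',atz(f,283,204,69),'pad sides',atz(f,245,190,24),atz(f,319,190,24),'pad top edge',atz(f,282,154,24))
print('plate corners',[atz(f,u,v,24).round(1)[:2] for u,v in((238,149),(325,149),(327,231),(240,231))])
print('pad2',atz(f,281.5,62,24))"
```

```text
lens [ 650.30675459 -118.39484918   69.        ] pad sides [ 614.60969459 -119.73586703   24.        ] [ 683.76867029 -113.91361941   24.        ] pad top edge [646.41912272 -83.47725416  24.        ]
plate corners [array([606.3, -82.4]), array([684.8, -75.7]), array([ 696.2, -153.8]), array([ 611.9, -160.9])]
pad2 [639.6401591   -6.94500696  24.        ]
```

Call:
arm_command:
  deltas:
    - {"hand": 75,"tx": 45,"ty": -24,"tz": 0,"wx": 0,"wy": 0,"wz": 0}
    - {"hand": 75,"tx": 45,"ty": -24,"tz": 0,"wx": 0,"wy": 0,"wz": 0}
    - {"hand": 75,"tx": 45,"ty": -24,"tz": 0,"wx": 0,"wy": 0,"wz": 0}
    - {"hand": 75,"tx": 45,"ty": -24,"tz": 0,"wx": 0,"wy": 0,"wz": 0}
    - {"hand": 75,"tx": 45,"ty": -24,"tz": 0,"wx": 0,"wy": 0,"wz": 0}
    - {"hand": 75,"tx": 45,"ty": -24,"tz": 0,"wx": 0,"wy": 0,"wz": 0}
    - {"hand": 75,"tx": 45,"ty": -24,"tz": 0,"wx": 0,"wy": 0,"wz": 0}
    - {"hand": 75,"tx": 45,"ty": -24,"tz": 0,"wx": 0,"wy": 0,"wz": 0}

```text
clock: 10.25
eef_pos: [429.3, 223.1, 159.3]
tcp_rot: [3.14, -0.001, 1.654]
contact_force: [0.4, 0.3, 0.3]
opening: 0.881
grasp_force: 0.0
```

Call:
arm_command:
  deltas:
    - {"hand": 75,"tx": 45,"ty": -20,"tz": 0,"wx": 0,"wy": 0,"wz": 0}
    - {"hand": 75,"tx": 5,"ty": -2,"tz": 0,"wx": 0,"wy": 0,"wz": 0}
    - {"hand": 75,"tx": 0,"ty": 0,"tz": 0,"wx": 0,"wy": 0,"wz": 0}

```text
clock: 10.62
eef_pos: [404.0, 269.9, 158.7]
tcp_rot: [3.14, -0.0, 1.655]
contact_force: [0.3, -0.0, 0.2]
opening: 0.873
grasp_force: 0.0
```

```bash
python3 d.py 403.7 270 25
```

```text
t 10.62 pos [404.  269.9 158.7] rot [ 3.14  -0.     1.655] F [ 0.3 -0.   0.2] open 0.873 grip 0.0
tool shift [ 1.000e-01 -5.000e-01  1.337e+02]
```

White is centred on pad 1 within about 1 mm. Descending on yellow.

Call:
arm_command:
  deltas:
    - {"hand": 75,"tx": 0,"ty": -0.5,"tz": 45,"wx": 0,"wy": 0,"wz": 0}
    - {"hand": 75,"tx": 0,"ty": 0,"tz": 45,"wx": 0,"wy": 0,"wz": 0}
    - {"hand": 75,"tx": 0,"ty": 0,"tz": 40,"wx": 0,"wy": 0,"wz": 0}
    - {"hand": 75,"tx": 0,"ty": 0,"tz": 0,"wx": 0,"wy": 0,"wz": 0}
    - {"hand": 60,"tx": 0,"ty": 0,"tz": 0,"wx": 0,"wy": 0,"wz": 0}
    - {"hand": 50,"tx": 0,"ty": 0,"tz": 0,"wx": 0,"wy": 0,"wz": 0}
    - {"hand": 40,"tx": 0,"ty": 0,"tz": 0,"wx": 0,"wy": 0,"wz": 0}
    - {"hand": 34,"tx": 0,"ty": 0,"tz": 0,"wx": 0,"wy": 0,"wz": 0}

```text
clock: 11.62
eef_pos: [404.4, 270.1, 29.8]
tcp_rot: [3.139, -0.001, 1.654]
contact_force: [-0.4, -2.1, 9.6]
opening: 0.508
grasp_force: 39.5
```

Call:
arm_command:
  deltas:
    - {"hand": 34,"tx": 0,"ty": 0,"tz": 0,"wx": 0,"wy": 0,"wz": 0}
    - {"hand": 34,"tx": 0,"ty": 0,"tz": 0,"wx": 0,"wy": 0,"wz": 0}

```text
clock: 11.88
eef_pos: [404.4, 270.1, 29.7]
tcp_rot: [3.139, -0.001, 1.654]
contact_force: [0.0, -2.6, 8.6]
opening: 0.507
grasp_force: 39.5
```

Call:
arm_command:
  deltas:
    - {"hand": 34,"tx": 0,"ty": 0,"tz": -10,"wx": 0,"wy": 0,"wz": 0}
    - {"hand": 34,"tx": 0,"ty": 0,"tz": -35,"wx": 0,"wy": 0,"wz": 0}
    - {"hand": 34,"tx": 0,"ty": 0,"tz": -35,"wx": 0,"wy": 0,"wz": 0}
    - {"hand": 34,"tx": 0,"ty": 0,"tz": 0,"wx": 0,"wy": 0,"wz": 0}
    - {"hand": 34,"tx": 0,"ty": 0,"tz": 0,"wx": 0,"wy": 0,"wz": 0}

```text
clock: 12.5
eef_pos: [403.0, 269.4, 108.0]
tcp_rot: [3.141, -0.0, 1.654]
contact_force: [-0.2, 0.4, -2.9]
opening: 0.506
grasp_force: 41.3
```

```bash
python3 d.py 640.1 -10.3 110;python3 -c "
from h import *
grab('scene','s5')"
```

```text
t 12.5 pos [403.  269.4 108. ] rot [ 3.141 -0.     1.654] F [-0.2  0.4 -2.9] open 0.506 grip 41.3
tool shift [-298.5  213.    -2. ]
```

Held (−2.9 N, opening 0.506). Carrying to pad 2.

Call:
arm_command:
  deltas:
    - {"hand": 34,"tx": -20,"ty": 14,"tz": 0,"wx": 0,"wy": 0,"wz": 0}
    - {"hand": 34,"tx": -40,"ty": 28,"tz": 0,"wx": 0,"wy": 0,"wz": 0}
    - {"hand": 34,"tx": -45,"ty": 33,"tz": 0,"wx": 0,"wy": 0,"wz": 0}
    - {"hand": 34,"tx": -45,"ty": 33,"tz": 0,"wx": 0,"wy": 0,"wz": 0}
    - {"hand": 34,"tx": -45,"ty": 33,"tz": 0,"wx": 0,"wy": 0,"wz": 0}
    - {"hand": 34,"tx": -45,"ty": 33,"tz": 0,"wx": 0,"wy": 0,"wz": 0}
    - {"hand": 34,"tx": -38,"ty": 25,"tz": 0,"wx": 0,"wy": 0,"wz": 0}
    - {"hand": 34,"tx": -20,"ty": 13,"tz": 0,"wx": 0,"wy": 0,"wz": 0}

```text
clock: 13.55
eef_pos: [639.6, -11.7, 106.3]
tcp_rot: [-3.14, -0.0, 1.652]
contact_force: [0.0, -0.1, -1.5]
opening: 0.505
grasp_force: 41.3
```

Call:
arm_command:
  deltas:
    - {"hand": 34,"tx": 0,"ty": 0,"tz": 0,"wx": 0,"wy": 0,"wz": 0}
    - {"hand": 34,"tx": 0,"ty": 0,"tz": 0,"wx": 0,"wy": 0,"wz": 0}

```text
clock: 13.8
eef_pos: [638.0, -8.9, 107.1]
tcp_rot: [-3.139, -0.001, 1.654]
contact_force: [-1.0, -0.2, -1.9]
opening: 0.503
grasp_force: 41.3
```

```bash
python3 d.py 640.1 -10.3 53.8;python3 -c "
from h import *
grab('wrist','w6');grab('top','t6')
a=cv2.imread('pics/w6.png');b=cv2.resize(cv2.imread('pics/t6.png')[150:300,150:400],(500,300))
c=np.zeros((600,560,3),np.uint8);c[:300]=a[40:340];c[300:,:500]=b
cv2.imwrite('pics/m6.png',c)"
```

```text
t 13.8 pos [638.   -8.9 107.1] rot [-3.139e+00 -1.000e-03  1.654e+00] F [-1.  -0.2 -1.9] open 0.503 grip 41.3
tool shift [-1.6  2.1 53.3]
```

View pics/m6.png

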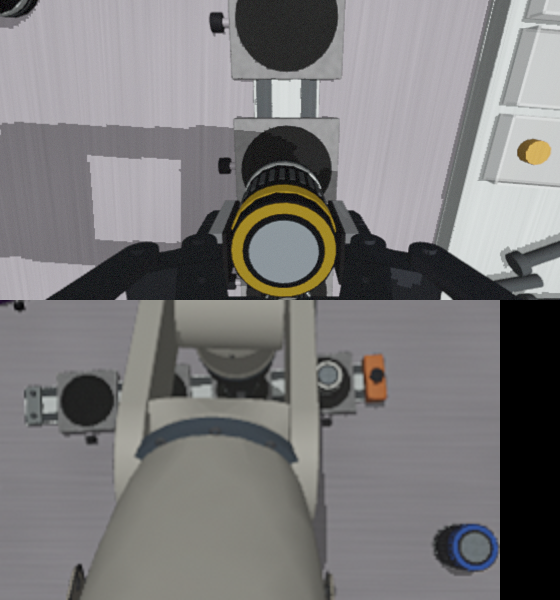

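The wrist half shows yellow in hand above pad 2 (glass at (284,252) in the mosaic). Below, the top view shows white on pad 1. Lowering.

Call:
arm_command:
  deltas:
    - {"hand": 34,"tx": -1.5,"ty": 2,"tz": 20,"wx": 0,"wy": 0,"wz": 0}
    - {"hand": 34,"tx": 0,"ty": 0,"tz": 20,"wx": 0,"wy": 0,"wz": 0}
    - {"hand": 34,"tx": 0,"ty": 0,"tz": 8,"wx": 0,"wy": 0,"wz": 0}
    - {"hand": 34,"tx": 0,"ty": 0,"tz": 2,"wx": 0,"wy": 0,"wz": 0}
    - {"hand": 34,"tx": 0,"ty": 0,"tz": 0,"wx": 0,"wy": 0,"wz": 0}
    - {"hand": 34,"tx": 0,"ty": 0,"tz": 0,"wx": 0,"wy": 0,"wz": 0}

```text
clock: 14.65
eef_pos: [641.9, -11.2, 58.6]
tcp_rot: [3.141, 0.0, 1.654]
contact_force: [0.0, 0.0, -2.4]
opening: 0.506
grasp_force: 41.3
```

```bash
python3 d.py 640.1 -10.3 53.8
```

```text
t 14.65 pos [641.9 -11.2  58.6] rot [3.141 0.    1.654] F [ 0.   0.  -2.4] open 0.506 grip 41.3
tool shift [ 1.  -1.7  4.8]
```

Call:
arm_command:
  deltas:
    - {"hand": 34,"tx": 0.7,"ty": -1.2,"tz": 1.5,"wx": 0,"wy": 0,"wz": 0}
    - {"hand": 34,"tx": 0,"ty": 0,"tz": 1,"wx": 0,"wy": 0,"wz": 0}
    - {"hand": 34,"tx": 0,"ty": 0,"tz": 0.8,"wx": 0,"wy": 0,"wz": 0}
    - {"hand": 34,"tx": 0,"ty": 0,"tz": 0,"wx": 0,"wy": 0,"wz": 0}

```text
clock: 15.15
eef_pos: [640.1, -10.5, 54.6]
tcp_rot: [-3.142, -0.0, 1.654]
contact_force: [0.0, 0.2, -1.7]
opening: 0.506
grasp_force: 41.3
```

Call:
arm_command:
  deltas:
    - {"hand": 34,"tx": 0,"ty": 0,"tz": 0.7,"wx": 0,"wy": 0,"wz": 0}
    - {"hand": 34,"tx": 0,"ty": 0,"tz": 0.6,"wx": 0,"wy": 0,"wz": 0}
    - {"hand": 34,"tx": 0,"ty": 0,"tz": 0,"wx": 0,"wy": 0,"wz": 0}

```text
clock: 15.52
eef_pos: [640.2, -10.6, 53.8]
tcp_rot: [3.141, 0.0, 1.654]
contact_force: [-3.1, -0.1, 4.3]
opening: 0.505
grasp_force: 41.9
```

Contact. Opening and retreating to z≈200.

Call:
arm_command:
  deltas:
    - {"hand": 34,"tx": 0,"ty": 0,"tz": 0.4,"wx": 0,"wy": 0,"wz": 0}
    - {"hand": 46,"tx": 0,"ty": 0,"tz": 0,"wx": 0,"wy": 0,"wz": 0}
    - {"hand": 52,"tx": 0,"ty": 0,"tz": 0,"wx": 0,"wy": 0,"wz": 0}
    - {"hand": 65,"tx": 0,"ty": 0,"tz": 0,"wx": 0,"wy": 0,"wz": 0}
    - {"hand": 78,"tx": 0,"ty": 0,"tz": 0,"wx": 0,"wy": 0,"wz": 0}
    - {"hand": 78,"tx": 0,"ty": 0,"tz": -20,"wx": 0,"wy": 0,"wz": 0}
    - {"hand": 78,"tx": 0,"ty": 0,"tz": -50,"wx": 0,"wy": 0,"wz": 0}
    - {"hand": 78,"tx": 0,"ty": 0,"tz": -50,"wx": 0,"wy": 0,"wz": 0}

```text
clock: 16.52
eef_pos: [640.2, -10.5, 175.5]
tcp_rot: [3.141, 0.0, 1.654]
contact_force: [0.9, -0.4, -0.5]
opening: 0.91
grasp_force: 0.0
```

```bash
python3 d.py 425 109 170; python3 -c "
from h import *
grab('wrist','w7')"
```

```text
t 16.52 pos [640.2 -10.5 175.5] rot [3.141 0.    1.654] F [ 0.9 -0.4 -0.5] open 0.91 grip 0.0
tool shift [ 137.  -204.5    5.4]
```

View pics/w7.png

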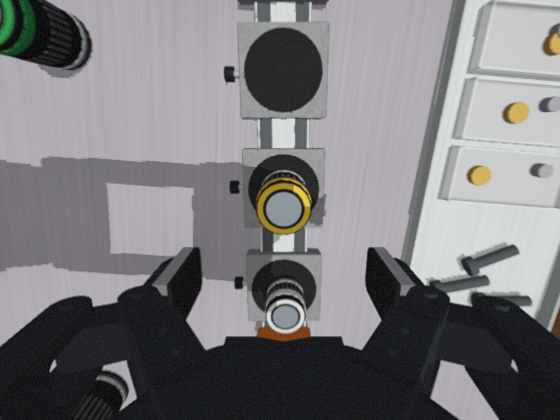

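Yellow stands upright on pad 2 (glass (284,210), pad top edge v≈155, sides 248/319), and white is still in place. On to green.

```bash
python3 -c "
from h import *
f=load('w7')
print('lens',atz(f,284,209,89),'pad',atz(f,248,187,24),atz(f,319,187,24),atz(f,283,155,24))
print([atz(f,u,v,24).round(1)[:2] for u,v in((243,149),(325,149),(326,224),(245,227))],'p3',atz(f,283.5,69,24))"
```

```text
lens [640.3864092  -10.36388301  89.        ] pad [604.81629894  -9.17965596  24.        ] [674.55232705  -3.30904448  24.        ] [636.5772251   24.89049804  24.        ]
[array([598.1,  27.3]), array([676. ,  33.9]), array([686. , -40.9]), array([604., -51.])] p3 [630.65284021 100.83058322  24.        ]
```

Call:
arm_command:
  deltas:
    - {"hand": 82,"tx": 20,"ty": -30,"tz": 0,"wx": 0,"wy": 0,"wz": 0}
    - {"hand": 82,"tx": 30,"ty": -45,"tz": 0,"wx": 0,"wy": 0,"wz": 0}
    - {"hand": 82,"tx": 30,"ty": -45,"tz": 0,"wx": 0,"wy": 0,"wz": 0}
    - {"hand": 82,"tx": 30,"ty": -45,"tz": 0,"wx": 0,"wy": 0,"wz": 0}
    - {"hand": 82,"tx": 20,"ty": -30,"tz": 0,"wx": 0,"wy": 0,"wz": 0}
    - {"hand": 82,"tx": 7,"ty": -9.5,"tz": 0,"wx": 0,"wy": 0,"wz": 0}
    - {"hand": 82,"tx": 0,"ty": 0,"tz": 0,"wx": 0,"wy": 0,"wz": 0}
    - {"hand": 82,"tx": 0,"ty": 0,"tz": 0,"wx": 0,"wy": 0,"wz": 0}

```text
clock: 17.58
eef_pos: [426.4, 108.8, 173.4]
tcp_rot: [3.14, -0.0, 1.654]
contact_force: [-0.4, -0.7, -0.7]
opening: 0.958
grasp_force: 0.0
```

```bash
python3 d.py 425 109 43
```

```text
t 17.57 pos [426.4 108.8 173.4] rot [ 3.14  -0.     1.654] F [-0.4 -0.7 -0.7] open 0.958 grip 0.0
tool shift [  0.3  -1.6 130.4]
```

Call:
arm_command:
  deltas:
    - {"hand": 82,"tx": 0,"ty": -1,"tz": 45,"wx": 0,"wy": 0,"wz": 0}
    - {"hand": 82,"tx": 0,"ty": 0,"tz": 45,"wx": 0,"wy": 0,"wz": 0}
    - {"hand": 82,"tx": 0,"ty": 0,"tz": 40,"wx": 0,"wy": 0,"wz": 0}
    - {"hand": 82,"tx": 0,"ty": 0,"tz": 0,"wx": 0,"wy": 0,"wz": 0}
    - {"hand": 66,"tx": 0,"ty": 0,"tz": 0,"wx": 0,"wy": 0,"wz": 0}
    - {"hand": 56,"tx": 0,"ty": 0,"tz": 0,"wx": 0,"wy": 0,"wz": 0}
    - {"hand": 46,"tx": 0,"ty": 0,"tz": 0,"wx": 0,"wy": 0,"wz": 0}
    - {"hand": 40,"tx": 0,"ty": 0,"tz": 0,"wx": 0,"wy": 0,"wz": 0}

```text
clock: 18.58
eef_pos: [425.3, 109.2, 44.6]
tcp_rot: [3.139, -0.0, 1.654]
contact_force: [0.1, -1.4, 7.5]
opening: 0.574
grasp_force: 40.1
```

Call:
arm_command:
  deltas:
    - {"hand": 40,"tx": 0,"ty": 0,"tz": 0,"wx": 0,"wy": 0,"wz": 0}
    - {"hand": 40,"tx": 0,"ty": 0,"tz": 0,"wx": 0,"wy": 0,"wz": 0}

```text
clock: 18.82
eef_pos: [425.3, 109.2, 44.6]
tcp_rot: [3.139, -0.0, 1.654]
contact_force: [0.6, -1.7, 6.8]
opening: 0.576
grasp_force: 40.1
```

Call:
arm_command:
  deltas:
    - {"hand": 40,"tx": 0,"ty": 0,"tz": -10,"wx": 0,"wy": 0,"wz": 0}
    - {"hand": 40,"tx": 0,"ty": 0,"tz": -35,"wx": 0,"wy": 0,"wz": 0}
    - {"hand": 40,"tx": 0,"ty": 0,"tz": -35,"wx": 0,"wy": 0,"wz": 0}
    - {"hand": 40,"tx": 0,"ty": 0,"tz": 0,"wx": 0,"wy": 0,"wz": 0}
    - {"hand": 40,"tx": 0,"ty": 0,"tz": 0,"wx": 0,"wy": 0,"wz": 0}

```text
clock: 19.45
eef_pos: [423.6, 108.9, 122.9]
tcp_rot: [3.141, -0.0, 1.654]
contact_force: [0.1, 0.5, -3.0]
opening: 0.573
grasp_force: 42.7
```

```bash
python3 d.py 630.8 98 120
```

```text
t 19.45 pos [423.6 108.9 122.9] rot [ 3.141 -0.     1.654] F [ 0.1  0.5 -3. ] open 0.573 grip 42.7
tool shift [-28.  205.6   2.9]
```

Call:
arm_command:
  deltas:
    - {"hand": 40,"tx": -3,"ty": 20,"tz": 0,"wx": 0,"wy": 0,"wz": 0}
    - {"hand": 40,"tx": -6,"ty": 40,"tz": 0,"wx": 0,"wy": 0,"wz": 0}
    - {"hand": 40,"tx": -6,"ty": 50,"tz": 0,"wx": 0,"wy": 0,"wz": 0}
    - {"hand": 40,"tx": -6,"ty": 45,"tz": 0,"wx": 0,"wy": 0,"wz": 0}
    - {"hand": 40,"tx": -5,"ty": 33,"tz": 0,"wx": 0,"wy": 0,"wz": 0}
    - {"hand": 40,"tx": -2,"ty": 18,"tz": 0,"wx": 0,"wy": 0,"wz": 0}
    - {"hand": 40,"tx": 0,"ty": 0,"tz": 0,"wx": 0,"wy": 0,"wz": 0}
    - {"hand": 40,"tx": 0,"ty": 0,"tz": 0,"wx": 0,"wy": 0,"wz": 0}

```text
clock: 20.45
eef_pos: [629.9, 98.0, 121.6]
tcp_rot: [-3.139, 0.0, 1.654]
contact_force: [-0.3, 0.0, -2.3]
opening: 0.571
grasp_force: 42.8
```

Call:
arm_command:
  deltas:
    - {"hand": 40,"tx": 0,"ty": 0,"tz": 20,"wx": 0,"wy": 0,"wz": 0}
    - {"hand": 40,"tx": 0,"ty": 0,"tz": 20,"wx": 0,"wy": 0,"wz": 0}
    - {"hand": 40,"tx": 0,"ty": 0,"tz": 7,"wx": 0,"wy": 0,"wz": 0}
    - {"hand": 40,"tx": 0,"ty": 0,"tz": 0,"wx": 0,"wy": 0,"wz": 0}
    - {"hand": 40,"tx": 0,"ty": 0,"tz": 0,"wx": 0,"wy": 0,"wz": 0}

```text
clock: 21.08
eef_pos: [632.0, 98.2, 76.4]
tcp_rot: [3.141, -0.0, 1.654]
contact_force: [0.0, 1.5, -2.8]
opening: 0.573
grasp_force: 42.8
```

```bash
python3 d.py 630.8 98 68.6
```

```text
t 21.07 pos [632.   98.2  76.4] rot [ 3.141 -0.     1.654] F [ 0.   1.5 -2.8] open 0.573 grip 42.8
tool shift [-0.1 -1.2  7.8]
```

Call:
arm_command:
  deltas:
    - {"hand": 40,"tx": 0,"ty": -0.8,"tz": 3,"wx": 0,"wy": 0,"wz": 0}
    - {"hand": 40,"tx": 0,"ty": 0,"tz": 2,"wx": 0,"wy": 0,"wz": 0}
    - {"hand": 40,"tx": 0,"ty": 0,"tz": 0.5,"wx": 0,"wy": 0,"wz": 0}
    - {"hand": 40,"tx": 0,"ty": 0,"tz": 0,"wx": 0,"wy": 0,"wz": 0}

```text
clock: 21.58
eef_pos: [630.9, 98.1, 70.5]
tcp_rot: [3.142, -0.0, 1.654]
contact_force: [0.1, 0.2, -3.6]
opening: 0.575
grasp_force: 42.8
```

Call:
arm_command:
  deltas:
    - {"hand": 40,"tx": 0,"ty": 0,"tz": 0.6,"wx": 0,"wy": 0,"wz": 0}
    - {"hand": 40,"tx": 0,"ty": 0,"tz": 0.6,"wx": 0,"wy": 0,"wz": 0}
    - {"hand": 40,"tx": 0,"ty": 0,"tz": 0,"wx": 0,"wy": 0,"wz": 0}

```text
clock: 21.95
eef_pos: [630.8, 98.1, 69.2]
tcp_rot: [-3.141, -0.0, 1.654]
contact_force: [0.0, -0.2, -2.7]
opening: 0.577
grasp_force: 42.8
```

Call:
arm_command:
  deltas:
    - {"hand": 40,"tx": 0,"ty": 0,"tz": 0.5,"wx": 0,"wy": 0,"wz": 0}
    - {"hand": 40,"tx": 0,"ty": 0,"tz": 0.5,"wx": 0,"wy": 0,"wz": 0}
    - {"hand": 40,"tx": 0,"ty": 0,"tz": 0,"wx": 0,"wy": 0,"wz": 0}

```text
clock: 22.32
eef_pos: [630.9, 98.1, 68.7]
tcp_rot: [3.141, -0.0, 1.654]
contact_force: [-2.6, -0.3, 4.4]
opening: 0.576
grasp_force: 43.0
```

Call:
arm_command:
  deltas:
    - {"hand": 40,"tx": 0,"ty": 0,"tz": 0.4,"wx": 0,"wy": 0,"wz": 0}
    - {"hand": 52,"tx": 0,"ty": 0,"tz": 0,"wx": 0,"wy": 0,"wz": 0}
    - {"hand": 58,"tx": 0,"ty": 0,"tz": 0,"wx": 0,"wy": 0,"wz": 0}
    - {"hand": 70,"tx": 0,"ty": 0,"tz": 0,"wx": 0,"wy": 0,"wz": 0}
    - {"hand": 82,"tx": 0,"ty": 0,"tz": 0,"wx": 0,"wy": 0,"wz": 0}
    - {"hand": 82,"tx": 0,"ty": 0,"tz": -20,"wx": 0,"wy": 0,"wz": 0}
    - {"hand": 82,"tx": 0,"ty": 0,"tz": -50,"wx": 0,"wy": 0,"wz": 0}
    - {"hand": 82,"tx": 0,"ty": 0,"tz": -50,"wx": 0,"wy": 0,"wz": 0}

```text
clock: 23.32
eef_pos: [630.8, 98.1, 190.4]
tcp_rot: [3.141, -0.0, 1.654]
contact_force: [1.3, 0.4, -0.6]
opening: 0.964
grasp_force: 0.0
```

```bash
python3 d.py 437.5 -291 190; python3 -c "
from h import *
grab('wrist','w8')"
```

```text
t 23.32 pos [630.8  98.1 190.4] rot [ 3.141 -0.     1.654] F [ 1.3  0.4 -0.6] open 0.964 grip 0.0
tool shift [-3.717e+02 -2.249e+02  3.000e-01]
```

View pics/w8.png

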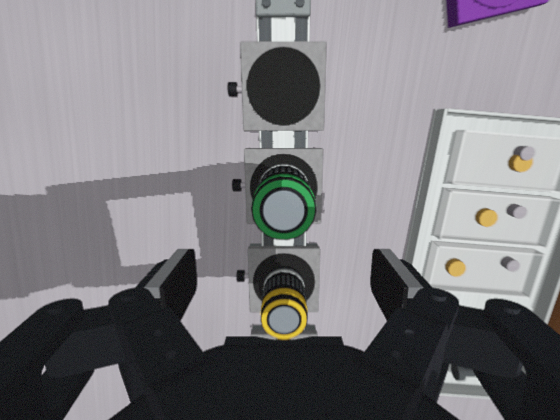

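Green stands upright on pad 3 (glass (283,209), pad top edge v≈153). Empty pad 4 is at (283,86). Now blue.

Call:
arm_command:
  deltas:
    - {"hand": 85,"tx": -25,"ty": -15,"tz": 0,"wx": 0,"wy": 0,"wz": 0}
    - {"hand": 85,"tx": -45,"ty": -27,"tz": 0,"wx": 0,"wy": 0,"wz": 0}
    - {"hand": 85,"tx": -45,"ty": -27,"tz": 0,"wx": 0,"wy": 0,"wz": 0}
    - {"hand": 85,"tx": -45,"ty": -27,"tz": 0,"wx": 0,"wy": 0,"wz": 0}
    - {"hand": 85,"tx": -45,"ty": -27,"tz": 0,"wx": 0,"wy": 0,"wz": 0}
    - {"hand": 85,"tx": -45,"ty": -27,"tz": 0,"wx": 0,"wy": 0,"wz": 0}
    - {"hand": 85,"tx": -45,"ty": -27,"tz": 0,"wx": 0,"wy": 0,"wz": 0}
    - {"hand": 85,"tx": -45,"ty": -27,"tz": 0,"wx": 0,"wy": 0,"wz": 0}

```text
clock: 24.38
eef_pos: [455.2, -259.3, 189.3]
tcp_rot: [3.14, 0.001, 1.654]
contact_force: [0.4, -0.6, 0.1]
opening: 0.992
grasp_force: 0.0
```

Call:
arm_command:
  deltas:
    - {"hand": 85,"tx": -25,"ty": -15,"tz": 0,"wx": 0,"wy": 0,"wz": 0}
    - {"hand": 85,"tx": -7,"ty": -6,"tz": 0,"wx": 0,"wy": 0,"wz": 0}
    - {"hand": 85,"tx": 0,"ty": 0,"tz": 0,"wx": 0,"wy": 0,"wz": 0}
    - {"hand": 85,"tx": 0,"ty": 0,"tz": 0,"wx": 0,"wy": 0,"wz": 0}

```text
clock: 24.88
eef_pos: [438.0, -290.5, 188.1]
tcp_rot: [3.141, -0.0, 1.655]
contact_force: [0.4, 0.2, 0.3]
opening: 0.997
grasp_force: 0.0
```

```bash
python3 d.py 437.5 -291 62; python3 -c "
from h import *
f=load('w8');print('green',atz(f,283,208,109),'pad3 edge',atz(f,283,153.5,24),'pad4',atz(f,283,86,24))
grab('wrist','w9')"
```

```text
t 24.88 pos [ 438.  -290.5  188.1] rot [ 3.141 -0.     1.655] F [0.4 0.2 0.3] open 0.997 grip 0.0
tool shift [ -0.5  -0.5 126.1]
green [630.0938696  100.39300363 109.        ] pad3 edge [627.23338858 133.50012285  24.        ] pad4 [621.91465734 196.88017446  24.        ]
```

View pics/w9.png

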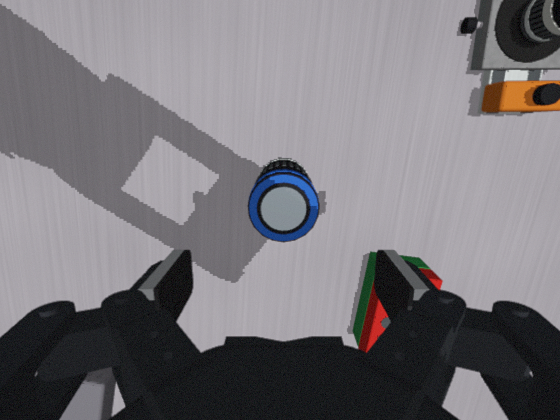

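Blue's glass is at (284,208), central between the fingers. The gauge stand shows at lower right, so I check finger clearance.

```bash
python3 -c "
from h import *
f=load('w9');t=load('top0');print('blue',atz(f,284,208,105))
k=.7
print('stand top corners',[atz(t,u*k,v*k,56).round()[:2] for u,v in((584,297),(647,298),(648,335),(583,333))],'base',[atz(t,u*k,v*k,0).round()[:2] for u,v in((578,297),(577,333))])"
```

```text
blue [ 438.05079462 -288.56227278  105.        ]
stand top corners [array([ 602., -364.]), array([ 601., -475.]), array([ 535., -473.]), array([ 537., -359.])] base [array([ 610., -371.]), array([ 542., -366.])]
```

Call:
arm_command:
  deltas:
    - {"hand": 85,"tx": 0,"ty": 0,"tz": 45,"wx": 0,"wy": 0,"wz": 0}
    - {"hand": 85,"tx": 0,"ty": 0,"tz": 45,"wx": 0,"wy": 0,"wz": 0}
    - {"hand": 85,"tx": 0,"ty": 0,"tz": 40,"wx": 0,"wy": 0,"wz": 0}
    - {"hand": 85,"tx": 0,"ty": 0,"tz": 0,"wx": 0,"wy": 0,"wz": 0}
    - {"hand": 72,"tx": 0,"ty": 0,"tz": 0,"wx": 0,"wy": 0,"wz": 0}
    - {"hand": 62,"tx": 0,"ty": 0,"tz": 0,"wx": 0,"wy": 0,"wz": 0}
    - {"hand": 52,"tx": 0,"ty": 0,"tz": 0,"wx": 0,"wy": 0,"wz": 0}
    - {"hand": 46,"tx": 0,"ty": 0,"tz": 0,"wx": 0,"wy": 0,"wz": 0}

```text
clock: 25.92
eef_pos: [438.4, -291.9, 59.7]
tcp_rot: [3.139, 0.002, 1.654]
contact_force: [-1.0, 0.5, 6.2]
opening: 0.647
grasp_force: 41.0
```

Call:
arm_command:
  deltas:
    - {"hand": 46,"tx": 0,"ty": 0,"tz": 0,"wx": 0,"wy": 0,"wz": 0}
    - {"hand": 46,"tx": 0,"ty": 0,"tz": 0,"wx": 0,"wy": 0,"wz": 0}

```text
clock: 26.18
eef_pos: [438.4, -291.9, 59.7]
tcp_rot: [3.139, 0.002, 1.654]
contact_force: [-1.1, 0.2, 6.6]
opening: 0.651
grasp_force: 41.0
```

Call:
arm_command:
  deltas:
    - {"hand": 46,"tx": 0,"ty": 0,"tz": -10,"wx": 0,"wy": 0,"wz": 0}
    - {"hand": 46,"tx": 0,"ty": 0,"tz": -30,"wx": 0,"wy": 0,"wz": 0}
    - {"hand": 46,"tx": 0,"ty": 0,"tz": -40,"wx": 0,"wy": 0,"wz": 0}
    - {"hand": 46,"tx": 0,"ty": 0,"tz": -40,"wx": 0,"wy": 0,"wz": 0}
    - {"hand": 46,"tx": 0,"ty": 0,"tz": -30,"wx": 0,"wy": 0,"wz": 0}
    - {"hand": 46,"tx": 0,"ty": 0,"tz": 0,"wx": 0,"wy": 0,"wz": 0}
    - {"hand": 46,"tx": 0,"ty": 0,"tz": 0,"wx": 0,"wy": 0,"wz": 0}

```text
clock: 27.05
eef_pos: [436.6, -290.8, 206.9]
tcp_rot: [-3.14, -0.001, 1.654]
contact_force: [-0.4, -0.7, -5.3]
opening: 0.648
grasp_force: 44.9
```

```bash
python3 d.py 622.7 194 208
```

```text
t 27.05 pos [ 436.6 -290.8  206.9] rot [-3.140e+00 -1.000e-03  1.654e+00] F [-0.4 -0.7 -5.3] open 0.648 grip 44.9
tool shift [467.7 225.6  -1. ]
```

Call:
arm_command:
  deltas:
    - {"hand": 46,"tx": 20,"ty": 10,"tz": 0,"wx": 0,"wy": 0,"wz": 0}
    - {"hand": 46,"tx": 36,"ty": 17,"tz": 0,"wx": 0,"wy": 0,"wz": 0}
    - {"hand": 46,"tx": 44,"ty": 21,"tz": 0,"wx": 0,"wy": 0,"wz": 0}
    - {"hand": 46,"tx": 44,"ty": 21,"tz": 0,"wx": 0,"wy": 0,"wz": 0}
    - {"hand": 46,"tx": 44,"ty": 21,"tz": 0,"wx": 0,"wy": 0,"wz": 0}
    - {"hand": 46,"tx": 44,"ty": 21,"tz": 0,"wx": 0,"wy": 0,"wz": 0}
    - {"hand": 46,"tx": 44,"ty": 21,"tz": 0,"wx": 0,"wy": 0,"wz": 0}
    - {"hand": 46,"tx": 44,"ty": 21,"tz": 0,"wx": 0,"wy": 0,"wz": 0}

```text
clock: 28.05
eef_pos: [562.6, 41.7, 205.7]
tcp_rot: [-3.138, 0.0, 1.654]
contact_force: [0.7, -0.6, -4.7]
opening: 0.652
grasp_force: 44.6
```

Call:
arm_command:
  deltas:
    - {"hand": 46,"tx": 44,"ty": 21,"tz": 0,"wx": 0,"wy": 0,"wz": 0}
    - {"hand": 46,"tx": 44,"ty": 21,"tz": 0,"wx": 0,"wy": 0,"wz": 0}
    - {"hand": 46,"tx": 40,"ty": 20,"tz": 0,"wx": 0,"wy": 0,"wz": 0}
    - {"hand": 46,"tx": 20,"ty": 10,"tz": 0,"wx": 0,"wy": 0,"wz": 0}
    - {"hand": 46,"tx": 0,"ty": 0,"tz": 0,"wx": 0,"wy": 0,"wz": 0}
    - {"hand": 46,"tx": 0,"ty": 0,"tz": 0,"wx": 0,"wy": 0,"wz": 0}

```text
clock: 28.8
eef_pos: [622.0, 192.6, 206.7]
tcp_rot: [-3.139, 0.001, 1.654]
contact_force: [0.3, -0.6, -5.4]
opening: 0.643
grasp_force: 44.6
```

```bash
python3 d.py 622.7 194 83.7
```

```text
t 28.8 pos [622.  192.6 206.7] rot [-3.139e+00  1.000e-03  1.654e+00] F [ 0.3 -0.6 -5.4] open 0.643 grip 44.6
tool shift [  1.4   1.1 123. ]
```

Call:
arm_command:
  deltas:
    - {"hand": 46,"tx": 1.2,"ty": 0.3,"tz": 20,"wx": 0,"wy": 0,"wz": 0}
    - {"hand": 46,"tx": 0,"ty": 0,"tz": 30,"wx": 0,"wy": 0,"wz": 0}
    - {"hand": 46,"tx": 0,"ty": 0,"tz": 30,"wx": 0,"wy": 0,"wz": 0}
    - {"hand": 46,"tx": 0,"ty": 0,"tz": 22,"wx": 0,"wy": 0,"wz": 0}
    - {"hand": 46,"tx": 0,"ty": 0,"tz": 12,"wx": 0,"wy": 0,"wz": 0}
    - {"hand": 46,"tx": 0,"ty": 0,"tz": 0,"wx": 0,"wy": 0,"wz": 0}
    - {"hand": 46,"tx": 0,"ty": 0,"tz": 0,"wx": 0,"wy": 0,"wz": 0}

```text
clock: 29.68
eef_pos: [623.6, 194.9, 94.7]
tcp_rot: [3.14, -0.0, 1.654]
contact_force: [0.2, 0.2, -4.6]
opening: 0.648
grasp_force: 44.6
```

```bash
python3 d.py 622.7 194 83.7
```

```text
t 29.68 pos [623.6 194.9  94.7] rot [ 3.14  -0.     1.654] F [ 0.2  0.2 -4.6] open 0.648 grip 44.6
tool shift [-0.9 -1.  11. ]
```

Call:
arm_command:
  deltas:
    - {"hand": 46,"tx": -0.7,"ty": -0.8,"tz": 4,"wx": 0,"wy": 0,"wz": 0}
    - {"hand": 46,"tx": 0,"ty": 0,"tz": 3,"wx": 0,"wy": 0,"wz": 0}
    - {"hand": 46,"tx": 0,"ty": 0,"tz": 1,"wx": 0,"wy": 0,"wz": 0}
    - {"hand": 46,"tx": 0,"ty": 0,"tz": 0.6,"wx": 0,"wy": 0,"wz": 0}
    - {"hand": 46,"tx": 0,"ty": 0,"tz": 0,"wx": 0,"wy": 0,"wz": 0}

```text
clock: 30.3
eef_pos: [622.4, 194.2, 85.3]
tcp_rot: [3.142, -0.0, 1.654]
contact_force: [-0.9, -0.4, -5.5]
opening: 0.643
grasp_force: 44.6
```

Call:
arm_command:
  deltas:
    - {"hand": 46,"tx": 0,"ty": 0,"tz": 0.6,"wx": 0,"wy": 0,"wz": 0}
    - {"hand": 46,"tx": 0,"ty": 0,"tz": 0.5,"wx": 0,"wy": 0,"wz": 0}
    - {"hand": 46,"tx": 0,"ty": 0,"tz": 0,"wx": 0,"wy": 0,"wz": 0}

```text
clock: 30.68
eef_pos: [622.3, 194.2, 84.1]
tcp_rot: [-3.141, 0.0, 1.654]
contact_force: [0.2, 0.2, -5.3]
opening: 0.646
grasp_force: 44.6
```

Call:
arm_command:
  deltas:
    - {"hand": 46,"tx": 0,"ty": 0,"tz": 0.5,"wx": 0,"wy": 0,"wz": 0}
    - {"hand": 46,"tx": 0,"ty": 0,"tz": 0.5,"wx": 0,"wy": 0,"wz": 0}
    - {"hand": 46,"tx": 0,"ty": 0,"tz": 0,"wx": 0,"wy": 0,"wz": 0}

```text
clock: 31.05
eef_pos: [622.4, 194.3, 83.8]
tcp_rot: [3.141, -0.0, 1.654]
contact_force: [-3.8, -1.2, 4.2]
opening: 0.648
grasp_force: 45.2
```

Call:
arm_command:
  deltas:
    - {"hand": 46,"tx": 0,"ty": 0,"tz": 0.4,"wx": 0,"wy": 0,"wz": 0}
    - {"hand": 58,"tx": 0,"ty": 0,"tz": 0,"wx": 0,"wy": 0,"wz": 0}
    - {"hand": 64,"tx": 0,"ty": 0,"tz": 0,"wx": 0,"wy": 0,"wz": 0}
    - {"hand": 75,"tx": 0,"ty": 0,"tz": 0,"wx": 0,"wy": 0,"wz": 0}
    - {"hand": 85,"tx": 0,"ty": 0,"tz": 0,"wx": 0,"wy": 0,"wz": 0}
    - {"hand": 85,"tx": 0,"ty": 0,"tz": -20,"wx": 0,"wy": 0,"wz": 0}
    - {"hand": 85,"tx": 0,"ty": 0,"tz": -50,"wx": 0,"wy": 0,"wz": 0}
    - {"hand": 85,"tx": 0,"ty": 0,"tz": -50,"wx": 0,"wy": 0,"wz": 0}

```text
clock: 32.05
eef_pos: [622.3, 194.2, 205.3]
tcp_rot: [3.141, -0.0, 1.654]
contact_force: [1.0, -0.1, 0.8]
opening: 0.993
grasp_force: 0.0
```

Call:
arm_command:
  deltas:
    - {"hand": 85,"tx": 45,"ty": -30,"tz": 0,"wx": 0,"wy": 0,"wz": 0}
    - {"hand": 85,"tx": 45,"ty": -40,"tz": 0,"wx": 0,"wy": 0,"wz": 0}
    - {"hand": 85,"tx": 45,"ty": -40,"tz": 0,"wx": 0,"wy": 0,"wz": 0}
    - {"hand": 85,"tx": 45,"ty": -40,"tz": 0,"wx": 0,"wy": 0,"wz": 0}
    - {"hand": 85,"tx": 45,"ty": -40,"tz": 0,"wx": 0,"wy": 0,"wz": 0}
    - {"hand": 85,"tx": 45,"ty": -40,"tz": 0,"wx": 0,"wy": 0,"wz": 0}
    - {"hand": 85,"tx": 0,"ty": 0,"tz": 0,"wx": 0,"wy": 0,"wz": 0}

```text
clock: 32.92
eef_pos: [368.1, 447.0, 204.4]
tcp_rot: [3.141, -0.002, 1.658]
contact_force: [1.0, -0.0, 0.0]
opening: 0.995
grasp_force: 0.0
```

```bash
python3 -c "
from h import *
s=grab('scene','s10');t=grab('top','t10')
a=cv2.resize(cv2.imread('pics/s10.png')[180:265,200:440],(800,283),interpolation=cv2.INTER_CUBIC);b=cv2.resize(cv2.imread('pics/t10.png')[160:250,150:410],(800,277),interpolation=cv2.INTER_CUBIC)
cv2.imwrite('pics/m10.png',np.vstack([a,b]))
k=800/260
for n,(x,y),(X,Y),z in(('white',(0,0),(649.8,-118.8),69),('yellow',0,(640.1,-10),89),('green',0,(630.9,98),109),('blue',0,(622.7,194.2),129)):
    p=proj(t,(X,Y,z));q=proj(s,(X,Y,z));print(n,'expect top',((p-[150,160])*k).round(),'scene',((q-[200,180])*800/240).round())"
```

```text
white expect top [501.  84.] scene [203. 152.]Traceback (most recent call last):
  File "<string>", line 7, in <module>
    for n,(x,y),(X,Y),z in(('white',(0,0),(649.8,-118.8),69),('yellow',0,(640.1,-10),89),('green',0,(630.9,98),109),('blue',0,(622.7,194.2),129)):
          ^^^^^
TypeError: cannot unpack non-iterable int object
```

View pics/m10.png

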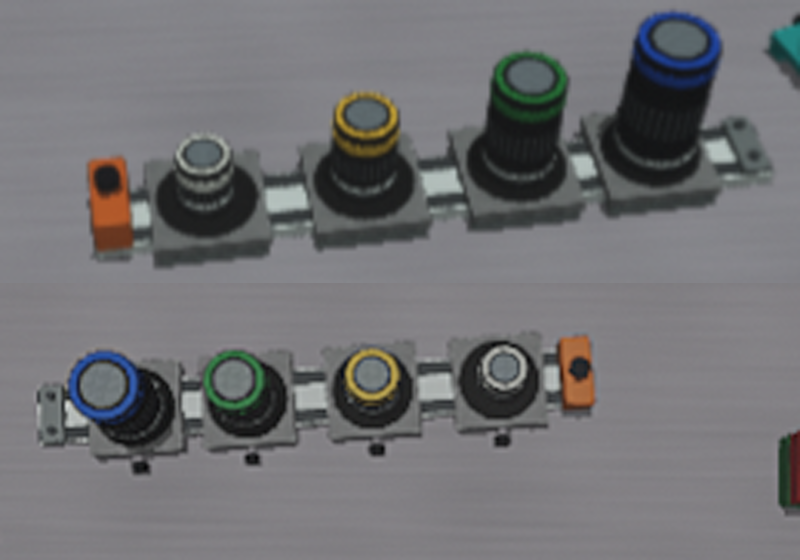

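All four stand upright in order from the orange stop. Scene glasses are at (204,152), (366,114), (529,74) and (680,40). Top glasses are at (504,367), (372,375), (235,380) and (104,384). A final numeric check, then hand in.

```bash
python3 -c "
from h import *
s=load('s10');t=load('t10');k=260/800;m=240/800
for n,a,b,P in(('white',(504,84),(204,152),(649.5,-119.4)),('yellow',(372,92),(366,114),(640.1,-10.3)),('green',(235,97),(529,74),(630.7,97.6)),('blue',(104,101),(680,40),(622.5,194.7))):
    X,e=tri([(t,150+a[0]*k-.3,160+a[1]*k-.3),(s,200+b[0]*m-.3,180+b[1]*m-.3)]);print(n,X.round(1),'off pad',(X[:2]-P).round(1),np.round(e,1))
q=r.sense();print(q['contact_force'].round(1) if hasattr(q['contact_force'],'round') else q['contact_force'])"
```

```text
white [ 650.5 -119.5   71.3] off pad [ 1.  -0.1] [0.5 0.5]
yellow [639.2 -11.2  89.4] off pad [-0.9 -0.9] [0.3 0.3]
green [629.7  96.7 111.3] off pad [-1.  -0.9] [0.4 0.4]
blue [622.1 195.7 129.6] off pad [-0.4  1. ] [0.6 0.6]
[ 1.7 -0.3 -0.2]
```

```bash
python3 -c "
from rig import r
print(r.sign_off())"
```

```text
the job is handed in; nothing more can be done
None
```

The job is handed in: all four lenses stand upright on the rail in order of length, white next to the orange stop, then yellow, green and blue, each measured within about 1.5 mm of its pad centre, and the gauge stand was not touched.

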